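Rock the sample bottle, then run out the reading boom and hold it

ROBOT

A 6-joint arm with a two-finger parallel gripper is mounted at the origin on a cart in front of the work surface, level with it; the furniture and walls round the work are solid. World frame = base frame: x ahead of the robot, y to its left, z up, the work surface at z = 0. Lengths are in mm, angles in rad, forces in N, time in s.
With the tool pointing down it reaches from about 275 to 1000 mm from the base axis. Payload 8.4 kg.
Tool frame: the origin (TCP) lies midway between the tips of the shut fingers; the grasp point (between the pads) lies 19 mm behind it; z points along the fingers, y is the line along which they close (so a half turn about z gives the same grasp; the last joint's range is limited). The gripper opens to 85 mm and grips with 20 to 120 N. Pads are 22 mm wide; open, the fingers measure 114 mm over their backs; the gripper's body (76 mm by 85 mm) begins 54 mm behind the grasp point. The pads swing forward as they close: fully open they stand 13 mm farther back than shut.
Start: joints at [-1.216, 0.353, 1.633, -0, 1.155, -0.002], TCP at [218.297, -585.64, 210.781] pointing down, gripper open.
Joint ranges: [-2.63, 2.63], [-0.92, 2.1], [0.06, 2.66], [-1.3, 4.44], [0, 2.69], [-3.02, 3.02]. Speed limits (rad/s): [2.22, 2.22, 2.79, 3.14, 3.14, 3.14].

INTERFACE

Orientations are given as [roll, pitch, yaw] about the fixed x, y, z axes, in that order (R = Rz(yaw) Ry(pitch) Rx(roll)).
In Python, from rig import monitor, imaging, r gives the robot as it stands.
- The arm moves only by the tool drive_tool, never from a script. Its argument "plan" is a list of rows, each an object of numbers: "x", "y", "z": the shift along the tool's x, y, z in units of 50 mm (1.0 is 50 mm); "ax", "ay", "az": the turn, a rotation vector about the tool's x, y, z in units of 6 degrees (1.0 is 6 degrees); "hand": the finger opening in mm, from 0 to 85.4. In form: [{"x": .., "y": .., "z": .., "ax": .., "ay": .., "az": .., "hand": ..}, ...]. A call has 1 to 8 rows; each row is the pose to reach, as a shift and turn from the pose commanded when the call began, along the tool's axes at that moment; what a row does not reach only later rows make up. A row lasts 1/10 s, in which the tool goes at most 50 mm and 8.59 degrees, less where a joint would pass 70% of its speed; a pose out of reach is approached as far as the arm can. A call with a gripper value outside its range is refused whole. The fingers move at their own pace and stop on an object; "grip_force" is the grip in N (left out, the last holds). Time passes only in rows, so rows that repeat a pose let the fingers close. It gives the time, the measured TCP pose, the force, the opening and the grip force at its end, in the units of the state.
- monitor.sense(): the state, without advancing time (a new reading comes with each control period).
- imaging.grab_frame(name): name is "scene" or "top"; returns the picture (400x640x3 uint8, red, green, blue); there is no depth.
- imaging.camera_info(name): a dict with "mtx" (3x3 intrinsics, pixels), "R" (3x3) and "t" (3): a world point X has camera coordinates R X + t. Camera axes: x right, y down, z forward; pixel columns grow to the right and rows downward; lengths in mm; the calibration is good to about 2 mm. A picture is of the moment at which its call begins. camera_info takes no time and is no camera call.
- r.sign_off(): hands the job in; it is judged then, once.
The state is a dict: "clock": time; "qpos": joint angles; "qvel": joint speeds; "joint_efforts": joint torques, N m; "eef_pos": TCP position; "tcp_rot": TCP orientation; "contact_force": force on the tool from outside, world axes, zero at the start; "wrist_torque": the same for the moment, N m; "opening": opening from 0.0 (shut) to 1.0 (fully open); "grasp_force": force on a finger pad.
Only numpy, scipy, OpenCV 4.12 (cv2) and the standard library are available. Lean on these libraries where they do the work, as an engineer would, in place of code of your own. Each camera call takes 0.05 s, during which the arm holds its last target. There are 200 camera calls.

TASK

Shake down the sample for a reading: by the bar above the bottle holder, tilt the bottle back (away from the robot) to the red 45 degree mark, pause there a second, and bring it back upright. Then grip the blue handle of the telescoping boom so that its red lock button is squeezed in, draw the boom out until its yellow pointer stands at the red rider on the scale, and finish holding it there with the button still squeezed; the boom springs back if let go. Do not tip the bottle far past the mark, do not shift the rider, and leave the other things on the bench alone.

Things in the scene. Friction and masses are not known exactly. Their poses are not given: they have to be found in the camera images.
- tilt_bar (a point): Middle of the bottle holder's grip bar: level aluminium bar, 12 mm thick, 60 mm long, black ball on its free end (toward the boom). 163 mm above the bench when level, 34 mm above the bottle's white cap (45 mm across); parallel to the tilt axis, 78 mm straight above it. y axis along the bar. The bar can turn between gripping fingers, so a gripper may keep pointing down.
- tilt_axis (a point): Point on the level tilt axis of the bottle holder, inside the bottle, 85 mm above the bench, straight below tilt_bar when level. Its y axis is the tilt axis (= the stand's y). Behind the bottle along +y, 44 mm from here, stands a white round protractor plate, 104 mm across, top 137 mm above the bench.
- tilt (a joint): Tilt of the bottle holder, rad: 0 = bottle upright, positive = top leaned back, away from the robot (along the stand's +x); red mark at 0.785 (45 degrees). Moves from -0.4 to 1.3; friction (about 2 N at the bar) keeps it where it is left.
- boom_handle: Blue upright handle of the boom, 22 mm (its x) by 30 mm (its y) by 70 mm. Origin: level with the button's middle, 100 mm above the bench, 22 mm below its top; grip here across x from above. +y = the way the boom comes out (to the bottle), +x = away from the robot; same axes as the stand. Moves only along y. Black reading head (top 85 mm above bench) 30 mm off along +y; all else near is lower.
- boom (a joint): How far the boom is out of its sleeve, m: 0 = fully in, 0.10 = end stop. At 0 it is locked until the button is squeezed in. A spring pulls it in with 1.2 N (in) to 2.4 N (out).
- lock_button (a joint): Travel of the red round lock button (18 mm across) on the handle's face toward the robot, m: 0 = out (5 mm proud), 0.005 = flush; moves along the handle's +x. The lock is free from 0.0035. Its spring needs 2.4 N (out) to 6.4 N (flush) and pushes it out when let go. Gripping the handle across x (27 mm over the button) squeezes it flush.
- rider (a joint): Place of the red rider (17 x 5 mm, across the white scale along the front of the stand, top 39 mm above the bench), m: the value that joint boom has when the pointer stands exactly over the rider. Not to be moved.
- rider_mark (a point): Middle of the rider on top of the scale, 34 mm above the bench; y axis along the scale, the way the boom comes out.
- boom_pointer (a point): Point on the boom's yellow pointer above the scale, 45 mm above the bench; moves with the boom. In line with rider_mark along y when set.
- reagent_bottle: Bystander: white plastic bottle, 45 mm across, 132 mm tall; origin under its foot.
- small_jar: Bystander: white jar, 45 mm across, 24 mm tall; origin under its foot.
- loupe: Bystander: black loupe, 36 mm across, 26 mm tall; origin under its foot.
- foam_block: Bystander: white foam block, 66 x 150 x 58 mm; origin under its middle.

How it is judged (in metres and radians):
On the way, in this order (a step that is already met when the one before it is completed fails the run):
1. the bottle is tilted back to the 45 degree mark (within 7 degrees) and kept there 0.3 s (value of joint tilt between 0.663 and 0.907 rad), for 0.3 s.
2. the bottle is brought back upright (within 5 degrees), the boom still fully in (value of joint tilt between -0.09 and 0.09 rad and value of joint boom below 0.008 m), for 0.2 s.
3. the lock button is squeezed in by the fingers on the handle, the boom not yet drawn out (value of joint lock_button above 0.0035 m and value of joint boom below 0.008 m and contact force between the fingers and boom_handle above 2 N), for 0.05 s.
At the end, for the whole second after the job is handed in: the boom's pointer stands within 4 mm of the rider and at rest, the fingers still grip the handle (over 2 N) with the lock button squeezed in, and the bottle is upright within 5 degrees (y of boom_pointer in the frame of rider_mark between -0.004 and 0.004 m and velocity of joint boom between -0.01 and 0.01 m/s and value of joint lock_button above 0.0035 m and contact force between the fingers and boom_handle above 2 N and value of joint tilt between -0.09 and 0.09 rad); the arm keeps its last pose, push and grip.
It fails at once if the bottle is tipped far past the mark (over 60 degrees) (value of joint tilt above 1.05 rad).
It fails at once if the rider is shifted by more than 4 mm (distance of rider_mark from where it was at the start of the episode above 0.004 m).
It fails at once if another thing on the bench is moved by more than 2 cm or knocked over (distance of any of reagent_bottle, small_jar, loupe, foam_block from where it was at the start of the episode above 0.02 m or angle between reagent_bottle's own z axis and vertical above 0.5 rad).
It also fails if it takes over 54 s, if anything falls off the work surface, if the arm or the gripper's body presses on something with over 40 N, if the wrist force passes 120 N, or if a joint passes its speed limit or range.

## Working session

There is one attempt and no reset: what is moved stays moved. The work goes in short steps, Python scripts to look and compute and a tool call to move; the robot and the scene stay as the last step left them, time stands still between calls to the robot, and variables do not carry over. Pictures are saved under pics/ and viewed, at most 10 in all, crops included, and the job is handed in when it is done.

Besides the shell and the picture viewer there is one more tool, called after "Call:" by a JSON object that holds its "fn" and its "kwargs". drive_tool: Moves the arm, as the interface text tells. Its arguments: {"type":"object","properties":{"plan":{"type":"array","items":{"type":"object","properties":{"x":{"type":"number"},"y":{"type":"number"},"z":{"type":"number"},"ax":{"type":"number"},"ay":{"type":"number"},"az":{"type":"number"},"hand":{"type":"number"}}}},"grip_force":{"type":"number"}},"required":["plan"]}

```bash
mkdir -p pics; ls; python3 - <<'E'
from rig import monitor, imaging, r
import cv2
for n in("scene","top"):
    f=imaging.grab_frame(n); cv2.imwrite(f"pics/{n}0.png",f[:,:,::-1]); c=imaging.camera_info(n); print(n,c)
print(monitor.sense())
E
```

```text
pics
scene {'mtx': array([[429.45578897,   0.        , 323.13033124],
       [  0.        , 429.45578897, 199.2104749 ],
       [  0.        ,   0.        ,   1.        ]]), 'R': array([[-0.5404208 , -0.84137244, -0.00614562],
       [-0.64846337,  0.42114556, -0.63413853],
       [ 0.53613489, -0.33871644, -0.77319503]]), 't': array([ 235.10284342,  491.08524218, 1067.72989861])}
top {'mtx': array([[367.82454353,   0.        , 316.59457476],
       [  0.        , 367.82454353, 201.35690005],
       [  0.        ,   0.        ,   1.        ]]), 'R': array([[ 0.01971401, -0.99978502,  0.00642399],
       [-0.99121176, -0.02038478, -0.13070468],
       [ 0.13080753, -0.00379082, -0.99140053]]), 't': array([-126.48312304,  591.43834792,  952.26987314])}
{'clock': 0.1, 'qpos': array([-1.21639113e+00,  3.53554790e-01,  1.63403922e+00,  2.39754244e-05,
        1.15518775e+00, -2.40242404e-03]), 'qvel': array([ 2.32773802e-03, -2.06093180e-03, -2.54207981e-03,  6.54566198e-05,
       -7.07281421e-04,  9.27589046e-04]), 'joint_efforts': array([-6.08740847e-04, -6.06354904e+01, -3.42818928e+01, -7.01363729e-05,
        4.00791483e-03,  3.06020979e-05]), 'eef_pos': array([ 218.15843319, -585.2262832 ,  210.16060726]), 'tcp_rot': array([-3.14040361e+00, -2.47795531e-05,  3.56797910e-01]), 'contact_force': array([-0.53231873,  0.0426085 , -0.22024194]), 'wrist_torque': array([-0.04514419,  0.03124459,  0.02061602]), 'grasp_force': 0.0, 'opening': 1.0020693950379842}
```

View pics/scene0.png

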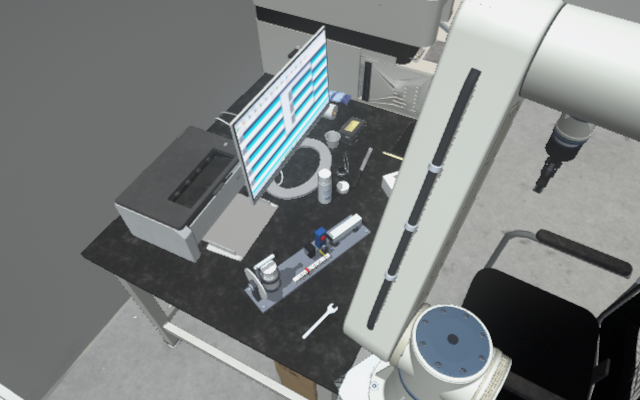

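View pics/top0.png

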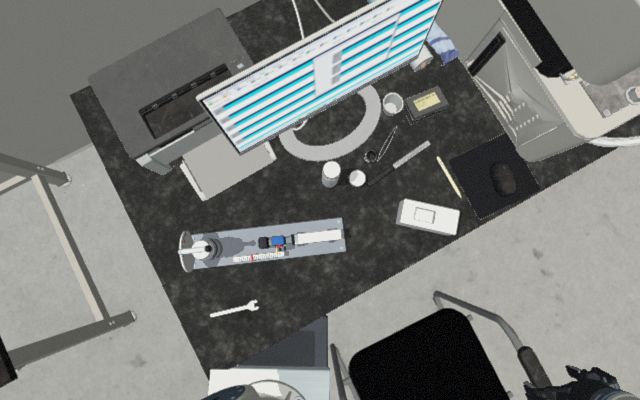

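The scene view shows the stand at about (250–370, 215–310): bottle at (270,275), blue handle at (320,240). In the top view the stand is at (180–345, 218–270), with the blue handle at (278,241) and the bottle at (203,248). I'll zoom in on both.

```bash
python3 - <<'E'
import cv2, numpy as np
a=cv2.imread('pics/scene0.png')[205:315,235:380]; b=cv2.imread('pics/top0.png')[210:275,172:352]
a=cv2.resize(a,None,fx=3,fy=3,interpolation=cv2.INTER_CUBIC);b=cv2.resize(b,None,fx=4,fy=4,interpolation=cv2.INTER_CUBIC)
o=np.zeros((600,720,3),np.uint8);o[:330,:435]=a;o[335:595]=b;cv2.imwrite('pics/crop0.png',o)
E
```

```text
(no output)
```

View pics/crop0.png

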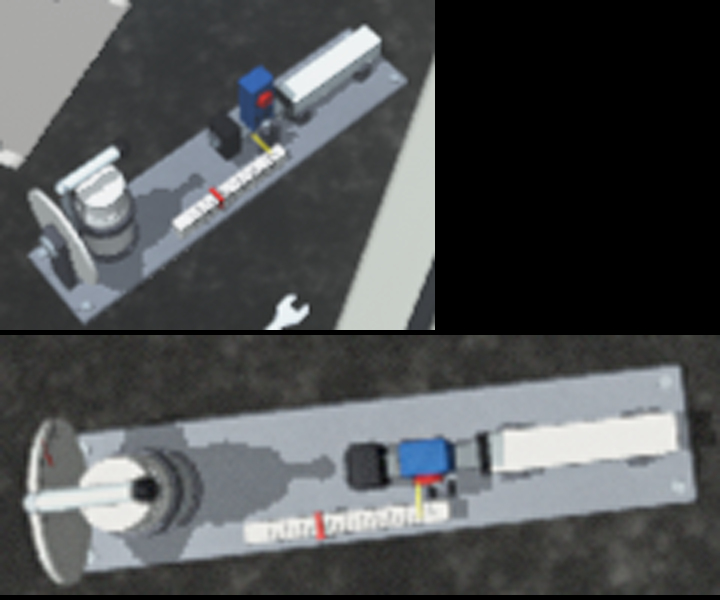

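The crop shows the scale with the red rider at top-view px ≈(252,257) and the yellow pointer at ≈(277,251). The bar runs from ≈(179,252) to its black ball at ≈(208,249), and the button is at ≈(279,246).

```bash
cat > h.py <<'E'
import cv2, numpy as np
from rig import monitor, imaging, r
def ray(n,p):
    c=imaging.camera_info(n); R,t=c["R"],c["t"]; o=-R.T@t
    d=R.T@np.linalg.inv(c["mtx"])@np.array([p[0],p[1],1.]); return o,d/np.linalg.norm(d)
def onz(n,p,z):
    o,d=ray(n,p); return o+d*(z-o[2])/d[2]
def tri(p,q):  # scene pixel, top pixel
    A=np.zeros((3,3));b=np.zeros(3);L=[ray("scene",p),ray("top",q)]
    for o,d in L: P=np.eye(3)-np.outer(d,d);A+=P;b+=P@o
    X=np.linalg.solve(A,b); return X,[np.linalg.norm((np.eye(3)-np.outer(d,d))@(X-o)) for o,d in L]
def blobs(img,lo,hi,box,amin=3):
    x0,y0,x1,y1=box;h=cv2.cvtColor(img[y0:y1,x0:x1],cv2.COLOR_RGB2HSV)
    m=cv2.inRange(h,lo,hi); n,_,s,c=cv2.connectedComponentsWithStats(m)
    return [(np.round(c[i]+[x0,y0],2),s[i,:5]+[x0,y0,0,0,0]) for i in range(1,n) if s[i,4]>=amin]
def proj(n,X):
    c=imaging.camera_info(n);v=c["mtx"]@(c["R"]@np.asarray(X,float)+c["t"]);return v[:2]/v[2]
BOX={"scene":(235,205,380,315),"top":(172,210,352,275)}
COL={"blue":((100,120,40),(130,255,255)),"bluetop":((100,120,130),(130,255,255)),"red":((0,130,90),(8,255,255)),"yellow":((20,100,90),(35,255,255)),"dark":((0,0,0),(180,255,45))}
E
python3 - <<'E'
from h import *
for n in("scene","top"):
    f=cv2.imread(f"pics/{n}0.png")[:,:,::-1].copy()
    print(n,"cam",ray(n,(0,0))[0].round())
    for c,(lo,hi) in COL.items():
        if c=="dark" and n=="scene": continue
        for b in blobs(f,lo,hi,BOX[n] if c!="dark" else (195,235,220,262)): print(c,*b)
# axis direction from base plate long edges (top view), sleeve
f=cv2.imread("pics/top0.png")
for p in[(192,230),(342,216.5),(192,268),(346,250)]: print(onz("top",((172+0)*0+p[0],p[1]),8).round(1))
print("ball",onz("top",(208.25,248.75),163),"barend",onz("top",(179,251.75),163))
h=cv2.cvtColor(f,cv2.COLOR_BGR2HSV)
print(h[236:247,268:292,2]); print(f[240:258,176:214].max(2))
E
```

```text
scene cam [-127.  353. 1138.]
blue [318.92 235.61] [314 227  12  21 137]
bluetop [320.   231.07] [315 227  11   9  60]
red [322.5 237.5] [321 236   4   4   8]
red [307.  269.5] [305 268   5   4   8]
yellow [321.5 252. ] [319 250   6   5  10]
top cam [ 464. -111. 1022.]
blue [277.83 240.06] [272 236  13  10 106]
bluetop [277.26 240.02] [272 236  12  10  95]
red [278. 246.] [276 246   5   1   5]
red [251.67 257.5 ] [251 255   2   6   6]
yellow [276. 249.] [276 248   1   3   3]
dark [208.59 248.06] [207 246   4   5  17]
[511.6 226.    8. ]
[ 557.2 -185.8    8. ]
[408.9 219.4   8. ]
[ 465.5 -197.7    8. ]
ball [461.86157717 134.23993472 163.        ] barend [453.66813189 201.23619206 163.        ]
[[175 172 174 170 138 127 134 141 146 156 165 170 171 168 160 113 127 164
  140 133 133 136 138  76]
 [133 130 129 139 170 177 180 186 187 189 190 184 183 183 179 111  75  92
  121 129 136 150 162  99]
 [ 57 116 125 144 185 192 189 190 191 190 189 187 186 186 184 122  73  93
  154 158 158 160 161 110]
 [ 57 124 132 145 187 190 190 190 192 192 187 185 185 187 187 137  80  88
  156 162 160 160 15
[... 2877 characters left out ...]
 232 232 232 234 234 235 236 236 237 227 153 126 130
  139 127]
 [ 51  47  75 158 197 149 138 124 124 121 122 118 109 103 105 111 164 223
  236 235 235 234 235 234 234 234 234 233 234 236 235 232 175 126 143 138
  139 102]
 [ 47  46  47 137 229 193 119  87 100 103 104 102 106 105 106 105 116 181
  232 235 234 233 233 234 234 234 234 234 235 236 231 205 143 117 130 134
  116  88]
 [ 54  45  44 113 228 205 119  86 103 106 107 104 110 108 105 107 104 133
  221 233 234 234 233 234 234 234 234 234 235 226 203 141 119 117 134 125
   99  79]
 [ 49  45  45  85 201 219 147 104 106 106 104 108 108 110 109 105 105 103
  142 215 228 232 235 235 235 235 236 229 225 174 135 130 129 135 124 131
  113  75]]
```

```bash
python3 - <<'E'
from h import *
psi=0.12; ux=np.array([np.cos(psi),np.sin(psi)]);uy=np.array([-np.sin(psi),np.cos(psi)])
print("bar mid",onz("top",(191.2,250.45),163)," handle",onz("top",(277.26,240.02),122),onz("scene",(320,231.07),122))
def cen(n,w,box):
    x0,y0,x1,y1=box;f=cv2.imread(f"pics/{n}0.png").astype(float)[y0:y1,x0:x1]
    B,G,R=f[...,0],f[...,1],f[...,2]
    s=R-np.maximum(G,B) if w=="r" else np.minimum(R,G)-B
    s=np.clip(s-25,0,None);Y,X=np.mgrid[y0:y1,x0:x1];return (s*X).sum()/s.sum(),(s*Y).sum()/s.sum()
for n,rb,yb in(("top",(248,253,256,262),(273,247,281,254)),("scene",(301,264,314,275),(316,247,330,258))):
    pr,py=cen(n,"r",rb),cen(n,"y",yb);Rr,P=onz(n,pr,39),onz(n,py,46)
    print(n,np.round(pr,2),np.round(py,2),Rr.round(1),P.round(1),"dy",uy@(Rr-P)[:2],"dx",ux@(Rr-P)[:2])
H=onz("top",(277.26,240.02),122)[:2];B=onz("top",(191.2,250.45),163)[:2];print("bar-handle",ux@(B-H),uy@(B-H))
s=monitor.sense();print(s["eef_pos"],s["tcp_rot"])
E
```

```text
bar mid [457.19390905 173.32501747 163.        ]  handle [486.10628305 -20.41264197 122.        ] [482.72759363 -20.78745744 122.        ]
top [251.45 257.56] [276.03 249.95] [440.7  54.5  39. ] [461.9 -10.4  46. ] dy 66.96168614257626 dx -13.286268367729315
scene [306.86 269.62] [321.8  252.45] [437.6  54.5  39. ] [459.7 -11.4  46. ] dy 68.13093392899948 dx -14.050588450155336
bar-handle -5.511691745535811 195.80558548467292
[ 218.15843319 -585.2262832   210.16060726] [-3.14040361e+00 -2.47795531e-05  3.56797910e-01]
```

Call:
{"fn": "drive_tool", "kwargs": {"plan": [{"x":0.3,"y":-0.4,"z":-0.6,"az":-0.8,"hand":60},{"x":1,"y":-1.2,"z":-1.4,"az":-1.6,"hand":60},{"x":1.7,"y":-2.1,"z":-1.8,"az":-2.6,"hand":60},{"x":2.4,"y":-3,"z":-1.8,"az":-3.6,"hand":60},{"x":3.1,"y":-3.9,"z":-1.8,"az":-4.6,"hand":60},{"x":3.8,"y":-4.8,"z":-1.8,"az":-5.4,"hand":60},{"x":4.4,"y":-5.6,"z":-1.8,"az":-6,"hand":60},{"x":5,"y":-6.3,"z":-1.8,"az":-6.4,"hand":60}]}}

```text
invalid input
```

Call:
{"fn": "drive_tool", "kwargs": {"plan": [{"x":0.3,"y":-0.4,"z":-0.6,"ax":0,"ay":0,"az":-0.8,"hand":60},{"x":1,"y":-1.2,"z":-1.4,"ax":0,"ay":0,"az":-1.6,"hand":60},{"x":1.7,"y":-2.1,"z":-1.8,"ax":0,"ay":0,"az":-2.6,"hand":60},{"x":2.4,"y":-3,"z":-1.8,"ax":0,"ay":0,"az":-3.6,"hand":60},{"x":3.1,"y":-3.9,"z":-1.8,"ax":0,"ay":0,"az":-4.6,"hand":60},{"x":3.8,"y":-4.8,"z":-1.8,"ax":0,"ay":0,"az":-5.4,"hand":60},{"x":4.4,"y":-5.6,"z":-1.8,"ax":0,"ay":0,"az":-6,"hand":60},{"x":5,"y":-6.3,"z":-1.8,"ax":0,"ay":0,"az":-6.4,"hand":60}]}}

```text
clock: 0.9
eef_pos: [329.1, -240.8, 300.6]
tcp_rot: [3.141, -0.0, 1.029]
contact_force: [1.4, 0.3, 0.0]
opening: 0.701
grasp_force: 0.0
```

Call:
{"fn": "drive_tool", "kwargs": {"plan": [{"x":1,"y":-0.2,"z":0,"ax":0,"ay":0,"az":-1,"hand":60},{"x":2,"y":-0.4,"z":0,"ax":0,"ay":0,"az":-2,"hand":60},{"x":3,"y":-0.7,"z":0,"ax":0,"ay":0,"az":-3,"hand":60},{"x":4,"y":-1,"z":0,"ax":0,"ay":0,"az":-4,"hand":60},{"x":5,"y":-1.3,"z":0,"ax":0,"ay":0,"az":-5,"hand":60},{"x":6,"y":-1.6,"z":0,"ax":0,"ay":0,"az":-6,"hand":60},{"x":7,"y":-1.8,"z":0,"ax":0,"ay":0,"az":-6.3,"hand":60},{"x":7.4,"y":-2,"z":0,"ax":0,"ay":0,"az":-6.3,"hand":60}]}}

```text
clock: 1.7
eef_pos: [435.7, 128.6, 300.5]
tcp_rot: [3.141, -0.0, 1.689]
contact_force: [0.6, -0.0, 0.1]
opening: 0.703
grasp_force: 0.0
```

```bash
cat >> h.py <<'E'
from scipy.spatial.transform import Rotation as Ro
def need(X,yaw):
    s=monitor.sense();R=Ro.from_euler("xyz",s["tcp_rot"]);d=R.inv().apply(np.array(X,float)-s["eef_pos"])/50
    w=(R.inv()*Ro.from_euler("xyz",[np.pi,0,yaw])).as_rotvec(degrees=True)/6
    print("need",d.round(2),w.round(2),"at",s["eef_pos"].round(1),s["tcp_rot"].round(3),"F",s["contact_force"].round(1),"g",round(s["grasp_force"],1),"op",round(s["opening"]*85.4,1),"t",s["clock"])
E
python3 - <<'E'
from h import *
f=imaging.grab_frame("scene");cv2.imwrite("pics/s1.png",cv2.resize(f[150:330,180:420,::-1],None,fx=3,fy=3))
need((457,173,210),1.69)
E
```

```text
need [0.76 0.51 1.81] [ 0.01 -0.03 -0.01] at [436.1 131.8 300.4] [ 3.141e+00 -3.000e-03  1.689e+00] F [0.8 2.  0.2] g 0.0 op 60.0 t 1.75
```

View pics/s1.png

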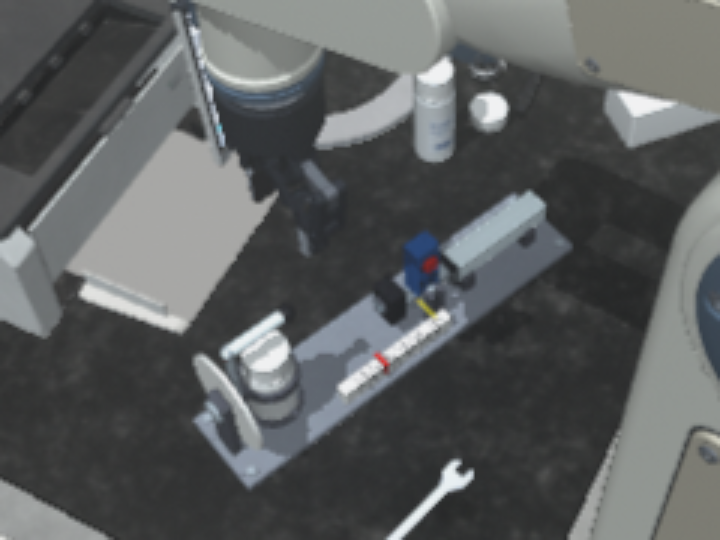

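The view is clear: the bar is at crop (255,335) with its ball at (288,312), and the gripper hangs free above it, off toward the boom.

Call:
{"fn": "drive_tool", "kwargs": {"plan": [{"x":0.4,"y":0.2,"z":0.4,"ax":0,"ay":0,"az":0,"hand":60},{"x":0.7,"y":0.5,"z":0.9,"ax":0,"ay":0,"az":0,"hand":60},{"x":0.7,"y":0.5,"z":1.5,"ax":0,"ay":0,"az":0,"hand":60},{"x":0.7,"y":0.5,"z":1.8,"ax":0,"ay":0,"az":0,"hand":60},{"x":0.7,"y":0.5,"z":1.8,"ax":0,"ay":0,"az":0,"hand":60},{"x":0.7,"y":0.5,"z":1.8,"ax":0,"ay":0,"az":0,"hand":60}]}}

```text
clock: 2.35
eef_pos: [455.9, 163.2, 210.9]
tcp_rot: [-3.141, 0.0, 1.687]
contact_force: [-0.2, 0.1, 1.0]
opening: 0.699
grasp_force: 0.0
```

```bash
python3 - <<'E'
from h import *
need((457,173,148),1.69)
E
```

```text
need [0.19 0.04 1.26] [-0.    0.   -0.03] at [455.9 163.2 210.9] [-3.141  0.     1.687] F [-0.2  0.1  1. ] g 0.0 op 59.7 t 2.35
```

Call:
{"fn": "drive_tool", "kwargs": {"plan": [{"x":0.15,"y":0.05,"z":0.4,"ax":0,"ay":0,"az":0,"hand":60},{"x":0.15,"y":0.05,"z":0.8,"ax":0,"ay":0,"az":0,"hand":60},{"x":0.15,"y":0.05,"z":1.2,"ax":0,"ay":0,"az":0,"hand":60},{"x":0.15,"y":0.05,"z":1.25,"ax":0,"ay":0,"az":0,"hand":60},{"x":0.15,"y":0.05,"z":1.25,"ax":0,"ay":0,"az":0,"hand":40},{"x":0.15,"y":0.05,"z":1.25,"ax":0,"ay":0,"az":0,"hand":30},{"x":0.15,"y":0.05,"z":1.25,"ax":0,"ay":0,"az":0,"hand":24},{"x":0.15,"y":0.05,"z":1.25,"ax":0,"ay":0,"az":0,"hand":24}], "grip_force": 20}}

```text
clock: 3.15
eef_pos: [458.1, 171.2, 149.0]
tcp_rot: [3.14, -0.0, 1.687]
contact_force: [0.3, 0.0, -0.3]
opening: 0.284
grasp_force: 0.0
```

```bash
python3 - <<'E'
from h import *
f=imaging.grab_frame("scene");g=imaging.grab_frame("top")
o=np.vstack([cv2.resize(f[230:310,225:345,::-1],(600,400),interpolation=cv2.INTER_CUBIC)[:330],cv2.resize(g[220:270,160:260,::-1],(600,300),interpolation=cv2.INTER_CUBIC)[:270]])
cv2.imwrite("pics/s2.png",o)
need((457,173,148),1.69)
E
```

```text
need [ 0.04 -0.01  0.01] [ 0.01 -0.   -0.03] at [457.8 171.1 148.6] [ 3.141 -0.     1.687] F [ 0.  -0.1 -0.3] g 0.0 op 24.2 t 3.25
```

View pics/s2.png

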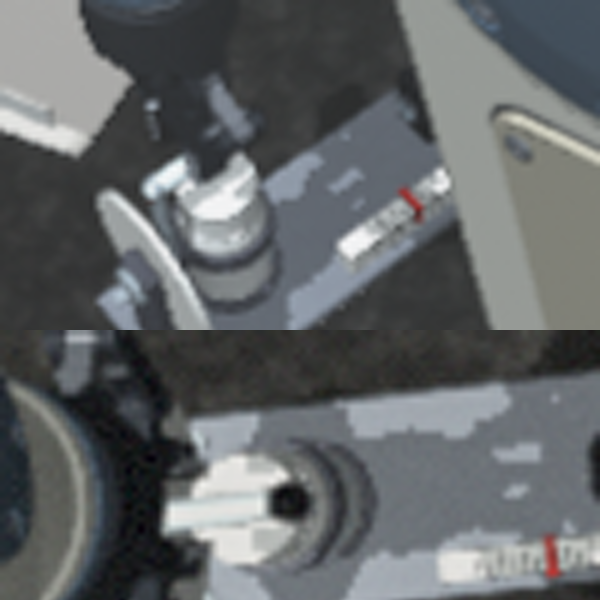

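The fingers straddle the bar at crop (185,165), with the ball clear at (290,500) in the top half. I'll close now.

Call:
{"fn": "drive_tool", "kwargs": {"plan": [{"x":0,"y":0,"z":0,"ax":0,"ay":0,"az":0,"hand":16},{"x":0,"y":0,"z":0,"ax":0,"ay":0,"az":0,"hand":10},{"x":0,"y":0,"z":0,"ax":0,"ay":0,"az":0,"hand":8},{"x":0,"y":0,"z":0,"ax":0,"ay":0,"az":0,"hand":8}], "grip_force": 20}}

```text
clock: 3.65
eef_pos: [457.5, 171.0, 148.1]
tcp_rot: [-3.141, 0.0, 1.687]
contact_force: [-0.0, -1.2, -0.7]
opening: 0.09
grasp_force: 0.0
```

```bash
python3 - <<'E'
from h import *
f=imaging.grab_frame("scene");g=imaging.grab_frame("top")
for n,i,(a,b,w) in(("scene",f,(225,230,120)),("top",g,(160,220,100))):
    i=np.ascontiguousarray(i[...,::-1])
    k=cv2.resize(i[b:b+w//2+10,a:a+w],None,fx=6,fy=6,interpolation=cv2.INTER_CUBIC)
    for X,c in(((457.5,171,148),(0,0,255)),((457.2,173.3,163),(0,255,0))):
        p=(proj(n,X)-[a,b]+.5)*6; cv2.circle(k,tuple(int(v) for v in p),4,c,-1)
    globals()[n]=k[:290] if n=="top" else k[:310]
w=600;cv2.imwrite("pics/s3.png",np.vstack([scene[:,:w],top[:,:w]]))
print(onz("top",(191.2,250.45),169)-onz("top",(191.2,250.45),163))
E
```

```text
[ 0.04871632 -1.98404797  6.        ]
```

View pics/s3.png

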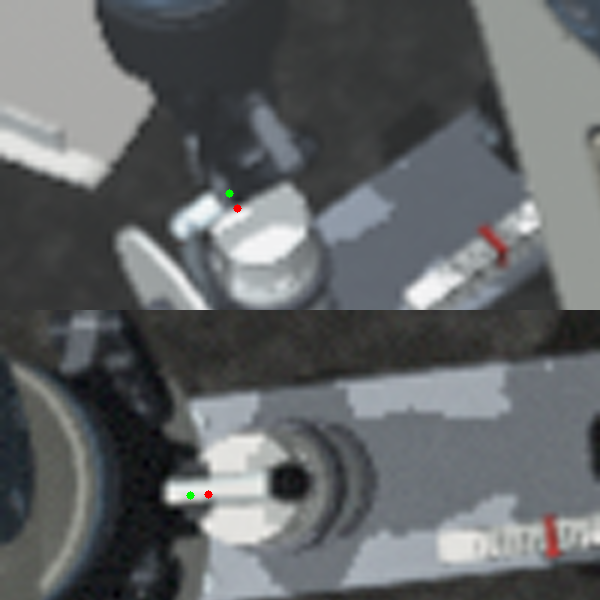

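The projected TCP (red) and bar middle (green) both fall on the bar, with a finger on each side of it at lower-half crop (190,460) and (190,525). I'll close further and see whether the fingers stop.

Call:
{"fn": "drive_tool", "kwargs": {"plan": [{"x":0,"y":0,"z":0,"ax":0,"ay":0,"az":0,"hand":4},{"x":0,"y":0,"z":0,"ax":0,"ay":0,"az":0,"hand":0},{"x":0,"y":0,"z":0,"ax":0,"ay":0,"az":0,"hand":0},{"x":0,"y":0,"z":0,"ax":0,"ay":0,"az":0,"hand":0}], "grip_force": 20}}

```text
clock: 4.15
eef_pos: [457.8, 171.1, 148.4]
tcp_rot: [3.141, -0.0, 1.687]
contact_force: [-0.9, -0.6, 5.9]
opening: 0.003
grasp_force: 2.8
```

```bash
python3 - <<'E'
from h import *
print(tri((265-.3,261.7-.3),(191.2,250.45)))
X,_=tri((265-.3,261.7-.3),(191.2,250.45))
f=cv2.imread("pics/scene0.png");print(proj("scene",(457.2,173.3,163)),proj("scene",(453.7,201.2,163)),proj("scene",(461.9,134.2,163)))
print(f[250:272,250:282].max(2))
need((457,173,148),1.69)
E
```

```text
(array([455.66683765, 170.52920065, 165.40807985]), [np.float64(2.4517164047251594), np.float64(2.451716404725014)])
[262.68207692 261.72911229] [253.76947055 267.75432363] [274.91248454 253.54107411]
[[ 59  60  60  59  60  62  64  63  59  59  59  60  61  61  63  65  64  63
   63  63  67  68  67  65  60  59  58  59  59  59  59  58]
 [ 59  60  59  58  59  62  62  62  60  58  59  62  62  62  66  68  65  63
   64  65  69  70  68  59  55  55  54  56  58  60  60  60]
 [ 60  60  59  58  58  60  60  60  58  59  59  60  61  61  62  64  63  63
   63  63  67  66  61  55  57  56  53  53  57  60  59  58]
 [ 60  60  60  58  58  59  58  59  58  59  59  58  59  62  62  64  65  65
   64  64  64  91 113  85  63  62  55  52  55  60  59  59]
 [ 60  60  59  58  58  58  58  59  59  59  59  59  61  63  66  70  71  69
   69  78 121 183 209 166  91  67  57  50  53  61  60  59]
 [ 61  59  59  58  59  58  58  59  58  58  57  59  62  65  67  70  71  68
   94 149 215 242 242 229 151  55  52  50  55  60  60  60]
 [ 62  60  59  58  57  57  59  57  57  56  57  59  63  65  65  66  74 119
  181 228 242 242 240 232 1
[... 1457 characters left out ...]
 242 242 230 166 132 158 166 166 166]
 [ 57  59  58 117 204 228 184 139 119  96 176 221 182 181 182 182 183 193
  209 225 242 242 242 242 241 219 109  98 134 166 167 167]
 [ 78  58  59  67 134 180 144 103  76  55 122 181 181 182 182 192 209 225
  242 242 242 242 242 241 236 198 112  93 114 160 163 154]
 [156  82  61  62  70  92 116 110  81  66 111 161 181 183 193 225 242 242
  242 242 242 242 242 236 199 132 114 100  96 130 141 114]
 [220 162  87  60  70 102 125 118  91  80 101 126 172 195 225 242 242 242
  242 242 242 242 237 203 128 125 117 110  93  94 114 114]]
need [ 0.04 -0.01  0.01] [ 0.01 -0.   -0.03] at [457.8 171.1 148.4] [ 3.141 -0.     1.687] F [-0.9 -0.6  5.9] g 2.8 op 0.3 t 4.15
```

```bash
python3 - <<'E'
from h import *
f=imaging.grab_frame("scene");g=imaging.grab_frame("top")
k=cv2.resize(f[215:290,235:295,::-1],(480,600),interpolation=cv2.INTER_CUBIC)
t=cv2.resize(g[230:270,165:215,::-1],(300,240),interpolation=cv2.INTER_CUBIC)
o=np.zeros((600,790,3),np.uint8);o[:,:480]=k;o[:240,485:785]=t
o=(255*(o/255.)**.6).astype(np.uint8)
def dot(X,c):
    p=(proj("scene",X)-[235,215]+.5)*8;cv2.circle(o,tuple(int(v) for v in p),3,c,-1)
dot((457.5,171,148),(0,0,255));dot((457.5,171,167),(0,255,0));dot((457.5,171,221),(255,0,0))
cv2.imwrite("pics/s4.png",o)
E
```

```text
(no output)
```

View pics/s4.png

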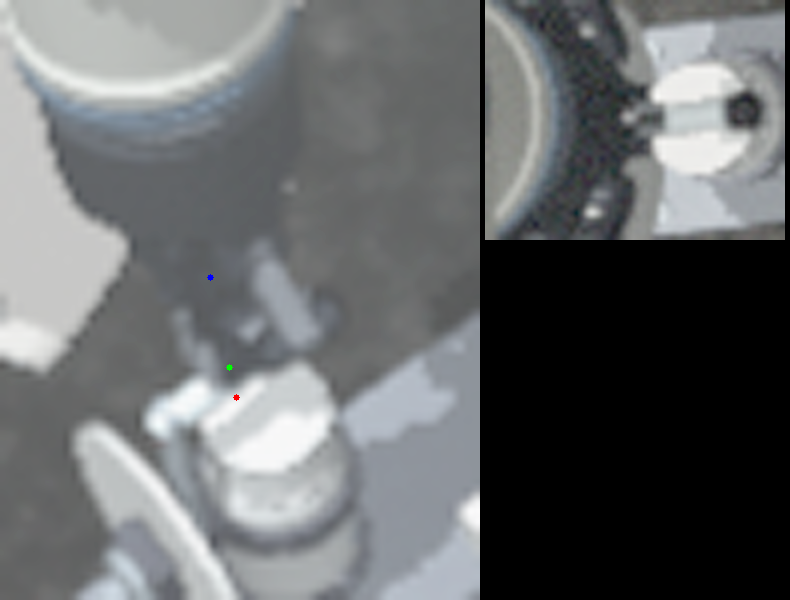

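The shut tips end near (228,380), above the bar rather than around it. That fits the 5.9 N upward push. I'll lift a little, open, go 16 mm deeper and close again; the cap still has clearance.

Call:
{"fn": "drive_tool", "kwargs": {"plan": [{"x":0,"y":0,"z":-0.2,"ax":0,"ay":0,"az":0,"hand":10},{"x":0,"y":0,"z":-0.2,"ax":0,"ay":0,"az":0,"hand":40},{"x":0,"y":0,"z":-0.1,"ax":0,"ay":0,"az":0,"hand":40},{"x":0,"y":0,"z":0.1,"ax":0,"ay":0,"az":0,"hand":40},{"x":0,"y":0,"z":0.3,"ax":0,"ay":0,"az":0,"hand":40},{"x":0,"y":0,"z":0.32,"ax":0,"ay":0,"az":0,"hand":40}]}}

```text
clock: 4.85
eef_pos: [456.2, 170.5, 130.1]
tcp_rot: [-3.138, 0.001, 1.687]
contact_force: [0.4, -0.1, -0.1]
opening: 0.468
grasp_force: 0.0
```

Call:
{"fn": "drive_tool", "kwargs": {"plan": [{"x":0,"y":0,"z":0,"ax":0,"ay":0,"az":0,"hand":24},{"x":0,"y":0,"z":0,"ax":0,"ay":0,"az":0,"hand":16},{"x":0,"y":0,"z":0,"ax":0,"ay":0,"az":0,"hand":10},{"x":0,"y":0,"z":0,"ax":0,"ay":0,"az":0,"hand":6},{"x":0,"y":0,"z":0,"ax":0,"ay":0,"az":0,"hand":6}]}}

```text
clock: 5.35
eef_pos: [457.7, 171.1, 132.3]
tcp_rot: [3.141, -0.0, 1.687]
contact_force: [-0.3, -0.7, -1.6]
opening: 0.129
grasp_force: 19.5
```

Gripped the bar: opening 11 mm, 19.5 N. Now tilt along the 78 mm arc to 0.785 rad.

Call:
{"fn": "drive_tool", "kwargs": {"plan": [{"x":0,"y":0.16,"z":0.01,"ax":0,"ay":0,"az":0,"hand":6},{"x":0,"y":0.31,"z":0.03,"ax":0,"ay":0,"az":0,"hand":6},{"x":0,"y":0.46,"z":0.07,"ax":0,"ay":0,"az":0,"hand":6},{"x":0,"y":0.61,"z":0.12,"ax":0,"ay":0,"az":0,"hand":6},{"x":0,"y":0.75,"z":0.19,"ax":0,"ay":0,"az":0,"hand":6},{"x":0,"y":0.88,"z":0.27,"ax":0,"ay":0,"az":0,"hand":6},{"x":0,"y":1.0,"z":0.36,"ax":0,"ay":0,"az":0,"hand":6},{"x":0,"y":1.1,"z":0.45,"ax":0,"ay":0,"az":0,"hand":6}]}}

```text
clock: 6.15
eef_pos: [512.6, 177.5, 109.1]
tcp_rot: [-3.141, -0.0, 1.687]
contact_force: [-1.0, 2.5, 3.3]
opening: 0.129
grasp_force: 20.5
```

Call:
{"fn": "drive_tool", "kwargs": {"plan": [{"x":0,"y":0,"z":0,"ax":0,"ay":0,"az":0,"hand":6},{"x":0,"y":0,"z":0,"ax":0,"ay":0,"az":0,"hand":6},{"x":0,"y":0,"z":0,"ax":0,"ay":0,"az":0,"hand":6},{"x":0,"y":0,"z":0,"ax":0,"ay":0,"az":0,"hand":6},{"x":0,"y":0,"z":0,"ax":0,"ay":0,"az":0,"hand":6},{"x":0,"y":0,"z":0,"ax":0,"ay":0,"az":0,"hand":6},{"x":0,"y":0,"z":0,"ax":0,"ay":0,"az":0,"hand":6},{"x":0,"y":0,"z":0,"ax":0,"ay":0,"az":0,"hand":6}]}}

```text
clock: 6.95
eef_pos: [512.1, 177.4, 109.7]
tcp_rot: [-3.142, -0.0, 1.687]
contact_force: [-1.0, 3.4, -0.5]
opening: 0.13
grasp_force: 20.2
```

```bash
python3 - <<'E'
from h import *
f=imaging.grab_frame("scene");g=imaging.grab_frame("top")
k=cv2.resize(f[215:305,235:315,::-1],(480,540),interpolation=cv2.INTER_CUBIC)
t=cv2.resize(g[220:270,165:215,::-1],(300,300),interpolation=cv2.INTER_CUBIC)
o=np.zeros((600,790,3),np.uint8);o[:540,:480]=k;o[:300,485:785]=t
cv2.imwrite("pics/s5.png",o);need((512,178,132),1.69)
E
```

```text
need [ 0.01 -0.   -0.45] [-0.   -0.   -0.03] at [512.1 177.4 109.7] [-3.142 -0.     1.687] F [-1.2  2.3 -1.2] g 20.2 op 11.0 t 7.05
```

View pics/s5.png

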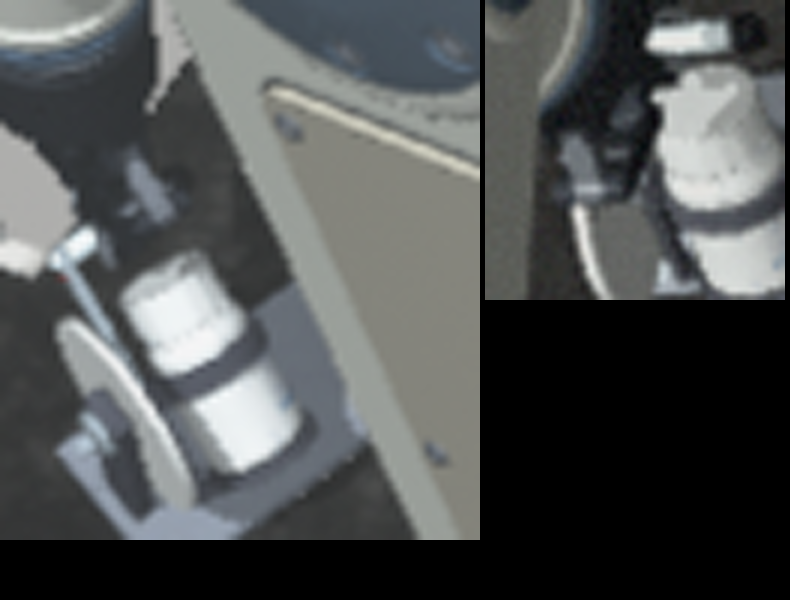

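The bottle leans back about 45°, with the gripper still on the bar near (85,245). Bring it back.

Call:
{"fn": "drive_tool", "kwargs": {"plan": [{"x":0,"y":-0.1,"z":-0.09,"ax":0,"ay":0,"az":0,"hand":6},{"x":0,"y":-0.22,"z":-0.18,"ax":0,"ay":0,"az":0,"hand":6},{"x":0,"y":-0.35,"z":-0.26,"ax":0,"ay":0,"az":0,"hand":6},{"x":0,"y":-0.49,"z":-0.33,"ax":0,"ay":0,"az":0,"hand":6},{"x":0,"y":-0.64,"z":-0.38,"ax":0,"ay":0,"az":0,"hand":6},{"x":0,"y":-0.79,"z":-0.42,"ax":0,"ay":0,"az":0,"hand":6},{"x":0,"y":-0.94,"z":-0.44,"ax":0,"ay":0,"az":0,"hand":6},{"x":0,"y":-1.1,"z":-0.45,"ax":0,"ay":0,"az":0,"hand":6}]}}

```text
clock: 7.85
eef_pos: [458.1, 170.7, 133.3]
tcp_rot: [3.139, 0.0, 1.687]
contact_force: [2.8, -2.6, 1.5]
opening: 0.129
grasp_force: 20.0
```

Call:
{"fn": "drive_tool", "kwargs": {"plan": [{"x":0,"y":0,"z":0,"ax":0,"ay":0,"az":0,"hand":6},{"x":0,"y":0,"z":0,"ax":0,"ay":0,"az":0,"hand":6},{"x":0,"y":0,"z":0,"ax":0,"ay":0,"az":0,"hand":6},{"x":0,"y":0,"z":0,"ax":0,"ay":0,"az":0,"hand":24},{"x":0,"y":0,"z":0,"ax":0,"ay":0,"az":0,"hand":45},{"x":0,"y":0,"z":0,"ax":0,"ay":0,"az":0,"hand":45},{"x":0,"y":0,"z":0,"ax":0,"ay":0,"az":0,"hand":45}]}}

```text
clock: 8.55
eef_pos: [457.1, 171.0, 131.9]
tcp_rot: [-3.141, 0.0, 1.687]
contact_force: [0.2, 0.7, 0.3]
opening: 0.529
grasp_force: 0.0
```

Call:
{"fn": "drive_tool", "kwargs": {"plan": [{"x":0,"y":0,"z":-0.3,"ax":0,"ay":0,"az":0,"hand":45},{"x":0,"y":0,"z":-0.8,"ax":0,"ay":0,"az":0,"hand":45},{"x":0,"y":0,"z":-1.5,"ax":0,"ay":0,"az":0,"hand":60},{"x":-0.5,"y":0,"z":-2,"ax":0,"ay":0,"az":0,"hand":60},{"x":-1.2,"y":0,"z":-2,"ax":0,"ay":0,"az":0,"hand":60},{"x":-1.9,"y":0,"z":-2,"ax":0,"ay":0,"az":0,"hand":60},{"x":-1.9,"y":0,"z":-2,"ax":0,"ay":0,"az":0,"hand":60},{"x":-1.9,"y":0,"z":-2,"ax":0,"ay":0,"az":0,"hand":60}]}}

```text
clock: 9.35
eef_pos: [468.4, 76.2, 232.0]
tcp_rot: [-3.141, -0.0, 1.685]
contact_force: [0.0, 0.5, -0.4]
opening: 0.706
grasp_force: 0.0
```

```bash
python3 - <<'E'
from h import *
f=imaging.grab_frame("scene");cv2.imwrite("pics/scene6.png",f[...,::-1]);cv2.imwrite("pics/top6.png",imaging.grab_frame("top")[...,::-1])
a=cv2.imread("pics/scene0.png").astype(int);d=np.abs(a-f[...,::-1]).max(2)
print((d[250:285,250:282]>40).astype(int).sum(1))
def cc(im): return im[252:266,252:274].max(2)
print(cc(f)[::2])
need((484.5,-20.5,180),1.69)
E
```

```text
[0 0 0 0 0 0 0 0 0 0 0 0 0 0 0 0 0 0 0 0 0 0 0 0 0 0 0 0 0 0 0 0 0 0 0]
[[ 59  58  58  59  60  59  58  57  57  59  60  60  61  62  63  62  62  64
   65  65  60  55]
 [ 58  58  57  57  57  58  58  59  58  58  61  62  65  69  71  68  68  77
  119 182 208 164]
 [ 59  57  56  57  57  57  56  56  56  59  63  65  65  65  72 116 180 227
  241 241 239 231]
 [ 60  60  58  58  56  56  57  58  59  59  58  68 115 168 217 241 241 240
  232 211 167 117]
 [ 59  61  60  57  57  57  57  57  61 107 162 215 241 241 240 233 220 201
  196 202 180 104]
 [ 58  60  62  62  60  61 106 161 215 241 241 240 234 223 205 200 220 232
  220 181 181 177]
 [ 64  63  71 104 150 214 241 241 240 235 223 198 193 226 238 220 182 182
  181 181 181 191]]
need [-1.98  0.1   1.04] [-0.   -0.   -0.03] at [468.3  77.2 231.9] [-3.141 -0.     1.687] F [ 1.  -0.4  0. ] g 0.0 op 60.1 t 9.45
```

The bottle image matches the original pixel for pixel, so it is upright again. Next, over to the handle.

Call:
{"fn": "drive_tool", "kwargs": {"plan": [{"x":-0.6,"y":0.05,"z":0,"ax":0,"ay":0,"az":0,"hand":60},{"x":-1.3,"y":0.1,"z":0,"ax":0,"ay":0,"az":0,"hand":60},{"x":-1.98,"y":0.1,"z":0.3,"ax":0,"ay":0,"az":0,"hand":60},{"x":-1.98,"y":0.1,"z":0.8,"ax":0,"ay":0,"az":0,"hand":60},{"x":-1.98,"y":0.1,"z":1.04,"ax":0,"ay":0,"az":0,"hand":60},{"x":-1.98,"y":0.1,"z":1.04,"ax":0,"ay":0,"az":0,"hand":60},{"x":-1.98,"y":0.1,"z":1.04,"ax":0,"ay":0,"az":0,"hand":60}]}}

```text
clock: 10.15
eef_pos: [485.1, -20.1, 180.4]
tcp_rot: [-3.141, -0.0, 1.688]
contact_force: [-0.1, -0.1, 0.1]
opening: 0.702
grasp_force: 0.0
```

```bash
python3 - <<'E'
from h import *
need((485,-20.5,70),1.69)
f=imaging.grab_frame("scene");g=imaging.grab_frame("top")
k=cv2.resize(f[180:270,275:355,::-1],(480,540),interpolation=cv2.INTER_CUBIC)
t=cv2.resize(g[215:265,250:300,::-1],(300,300),interpolation=cv2.INTER_CUBIC)
o=np.zeros((600,790,3),np.uint8);o[:540,:480]=k;o[:300,485:785]=t
p=(proj("scene",monitor.sense()["eef_pos"])-[275,180]+.5)*6;cv2.circle(o,tuple(int(v) for v in p),3,(0,0,255),-1)
cv2.imwrite("pics/s7.png",o)
E
```

```text
need [-0.01 -0.    2.21] [-0.   -0.   -0.02] at [485.1 -20.1 180.4] [-3.141 -0.     1.688] F [-0.1 -0.1  0.1] g 0.0 op 59.9 t 10.15
```

View pics/s7.png

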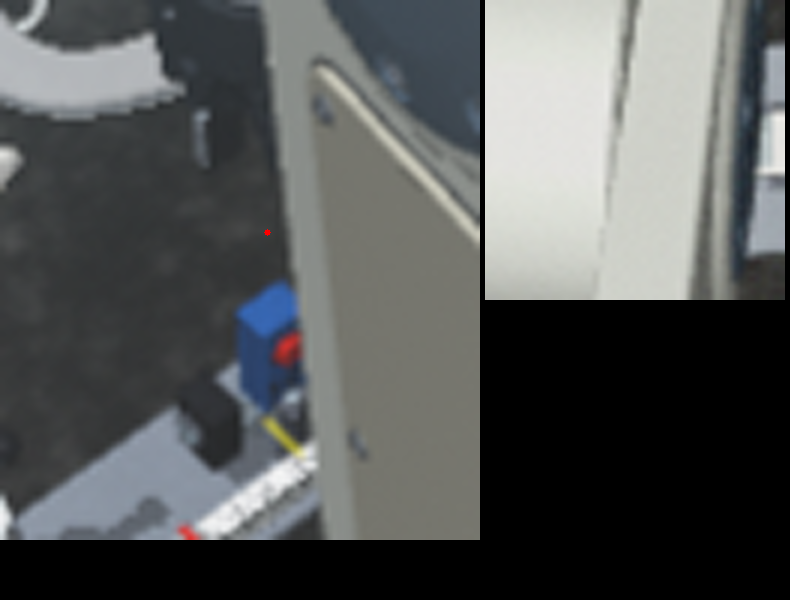

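The handle with its red button at (288,348) is clear below. The fingers, partly hidden by the arm, sit about 15 mm higher than the reported TCP suggests, as they did at the bar. I'll go down to a reported z of about 62 and then close.

Call:
{"fn": "drive_tool", "kwargs": {"plan": [{"x":0,"y":0,"z":0.5,"ax":0,"ay":0,"az":0,"hand":60},{"x":0,"y":0,"z":1.0,"ax":0,"ay":0,"az":0,"hand":60},{"x":0,"y":0,"z":1.4,"ax":0,"ay":0,"az":0,"hand":60},{"x":0,"y":0,"z":1.7,"ax":0,"ay":0,"az":0,"hand":60},{"x":0,"y":0,"z":2.0,"ax":0,"ay":0,"az":0,"hand":60},{"x":0,"y":0,"z":2.2,"ax":0,"ay":0,"az":0,"hand":60},{"x":0,"y":0,"z":2.35,"ax":0,"ay":0,"az":0,"hand":60},{"x":0,"y":0,"z":2.35,"ax":0,"ay":0,"az":0,"hand":60}]}}

```text
clock: 11.05
eef_pos: [484.8, -20.9, 62.3]
tcp_rot: [-3.141, -0.0, 1.687]
contact_force: [0.2, 0.2, 0.3]
opening: 0.7
grasp_force: 0.0
```

Call:
{"fn": "drive_tool", "kwargs": {"plan": [{"x":0,"y":0,"z":0,"ax":0,"ay":0,"az":0,"hand":45},{"x":0,"y":0,"z":0,"ax":0,"ay":0,"az":0,"hand":35},{"x":0,"y":0,"z":0,"ax":0,"ay":0,"az":0,"hand":28},{"x":0,"y":0,"z":0,"ax":0,"ay":0,"az":0,"hand":22},{"x":0,"y":0,"z":0,"ax":0,"ay":0,"az":0,"hand":14},{"x":0,"y":0,"z":0,"ax":0,"ay":0,"az":0,"hand":14},{"x":0,"y":0,"z":0,"ax":0,"ay":0,"az":0,"hand":14}], "grip_force": 40}}

```text
clock: 11.75
eef_pos: [485.0, -21.1, 63.1]
tcp_rot: [3.141, 0.0, 1.688]
contact_force: [-2.9, 1.2, 5.8]
opening: 0.256
grasp_force: 38.7
```

```bash
python3 - <<'E'
from h import *
need((485-67*.12,-20.5+67,62),1.69)
E
```

```text
need [ 1.36 -0.    0.02] [ 0.    0.   -0.02] at [485.  -21.1  63.1] [3.141 0.    1.688] F [-2.9  1.2  5.8] g 38.7 op 21.8 t 11.75
```

Opening 21.8 mm at 39 N means the button is flush. Draw slowly to about 65 mm, then measure.

Call:
{"fn": "drive_tool", "kwargs": {"plan": [{"x":0.1,"y":0,"z":0,"ax":0,"ay":0,"az":0,"hand":14},{"x":0.3,"y":0,"z":0,"ax":0,"ay":0,"az":0,"hand":14},{"x":0.5,"y":0,"z":0,"ax":0,"ay":0,"az":0,"hand":14},{"x":0.75,"y":0,"z":0,"ax":0,"ay":0,"az":0,"hand":14},{"x":1.0,"y":0,"z":0,"ax":0,"ay":0,"az":0,"hand":14},{"x":1.2,"y":0,"z":0,"ax":0,"ay":0,"az":0,"hand":14},{"x":1.3,"y":0,"z":0,"ax":0,"ay":0,"az":0,"hand":14},{"x":1.3,"y":0,"z":0,"ax":0,"ay":0,"az":0,"hand":14}]}}

```text
clock: 12.55
eef_pos: [476.1, 43.7, 63.1]
tcp_rot: [-3.14, 0.0, 1.689]
contact_force: [-8.1, -2.9, 11.3]
opening: 0.254
grasp_force: 39.1
```

```bash
python3 - <<'E'
from h import *
need((485-67*.12,-20.5+67,62),1.69)
f=imaging.grab_frame("scene");g=imaging.grab_frame("top")
cv2.imwrite("pics/sc8.png",f[...,::-1]);cv2.imwrite("pics/top8.png",g[...,::-1])
k=cv2.resize(f[225:295,265:345,::-1],(480,420),interpolation=cv2.INTER_CUBIC)
t=cv2.resize(g[230:270,235:285,::-1],(300,240),interpolation=cv2.INTER_CUBIC)
o=np.zeros((430,790,3),np.uint8);o[:420,:480]=k;o[:240,485:785]=t
cv2.imwrite("pics/s8.png",o)
for n,i in(("scene",f),("top",g)):
  for c in("yellow","red"):print(n,c,blobs(i,*COL[c],BOX[n],2))
E
```

```text
need [0.05 0.02 0.02] [-0.02  0.   -0.01] at [476.1  43.7  63.1] [-3.14   0.     1.689] F [-8.1 -2.9 11.3] g 39.1 op 21.7 t 12.55
scene yellow [(array([303.25, 263.5 ]), array([302, 262,   4,   4,   8]))]
scene red [(array([305.67, 268.33]), array([305, 268,   2,   2,   3]))]
top yellow []
top red []
```

View pics/s8.png

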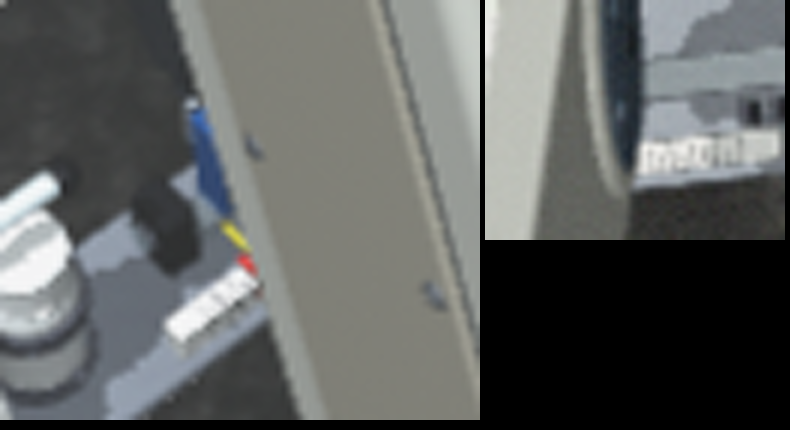

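The scene view shows the yellow pointer at (235,235) almost level with the visible red rider end at (248,265). I'll measure the remaining offset along the stand axis.

```bash
python3 - <<'E'
from h import *
a=cv2.imread("pics/scene0.png").astype(float);b=cv2.imread("pics/sc8.png").astype(float)
def pts(im,kind,box,z):
    x0,y0,x1,y1=box;f=im[y0:y1,x0:x1];B,G,R=f[...,0],f[...,1],f[...,2]
    s=R-np.maximum(G,B) if kind=="r" else np.minimum(R,G)-B
    s=np.clip(s-30,0,None);Y,X=np.nonzero(s);return np.array([onz("scene",(x+x0,y+y0),z)[:2] for x,y in zip(X,Y)]),s[Y,X]
for psi in(.11,.12,.135):
    ux=np.array([np.cos(psi),np.sin(psi)]);uy=np.array([-np.sin(psi),np.cos(psi)]);out=[]
    for n,im,k,box,z in(("rider0",a,"r",(301,264,314,275),39),("ptr0",a,"y",(316,247,330,258),46),("ptr1",b,"y",(299,257,312,270),46),("rider1",b,"r",(299,262,311,275),39)):
        P,w=pts(im,k,box,z);out.append((n,round(np.average(P@uy,weights=w),2),round(np.average(P@ux,weights=w),1),len(w)))
    print(psi,out)
E
```

```text
0.11 [('rider0', np.float64(6.11), np.float64(441.0), 15), ('ptr0', np.float64(-61.92), np.float64(455.7), 15), ('ptr1', np.float64(3.77), np.float64(458.7), 12), ('rider1', np.float64(6.28), np.float64(446.3), 10)]
0.12 [('rider0', np.float64(1.7), np.float64(441.0), 15), ('ptr0', np.float64(-66.48), np.float64(455.1), 15), ('ptr1', np.float64(-0.82), np.float64(458.7), 12), ('rider1', np.float64(1.82), np.float64(446.4), 10)]
0.135 [('rider0', np.float64(-4.91), np.float64(441.0), 15), ('ptr0', np.float64(-73.29), np.float64(454.0), 15), ('ptr1', np.float64(-7.7), np.float64(458.7), 12), ('rider1', np.float64(-4.87), np.float64(446.3), 10)]
```

Call:
{"fn": "drive_tool", "kwargs": {"plan": [{"x":0.02,"y":-0.01,"z":0,"ax":0,"ay":0,"az":0,"hand":14},{"x":0.04,"y":-0.02,"z":0,"ax":0,"ay":0,"az":0,"hand":14},{"x":0.04,"y":-0.02,"z":0,"ax":0,"ay":0,"az":0,"hand":14},{"x":0.04,"y":-0.02,"z":0,"ax":0,"ay":0,"az":0,"hand":14},{"x":0.04,"y":-0.02,"z":0,"ax":0,"ay":0,"az":0,"hand":14},{"x":0.04,"y":-0.02,"z":0,"ax":0,"ay":0,"az":0,"hand":14}]}}

```text
clock: 13.25
eef_pos: [475.9, 45.0, 63.1]
tcp_rot: [-3.141, 0.001, 1.688]
contact_force: [-3.6, -1.8, 8.1]
opening: 0.256
grasp_force: 39.0
```

```bash
python3 - <<'E'
from h import *
b=imaging.grab_frame("scene")[...,::-1].astype(float)
psi=.125;uy=np.array([-np.sin(psi),np.cos(psi)])
for k,(x0,y0,x1,y1),z in(("r",(299,262,311,275),39),("y",(299,257,312,270),46)):
    f=b[y0:y1,x0:x1];B,G,R=f[...,0],f[...,1],f[...,2]
    s=np.clip((R-np.maximum(G,B) if k=="r" else np.minimum(R,G)-B)-30,0,None);Y,X=np.nonzero(s)
    P=np.array([onz("scene",(x+x0,y+y0),z)[:2] for x,y in zip(X,Y)]);print(k,np.average(P@uy,weights=s[Y,X]),len(X))
a=cv2.imread("pics/scene0.png");print((np.abs(a-b)[250:285,250:275].max(2)>40).sum())
need((485,-20.5,62),1.69)
E
```

```text
r -0.2515212887238378 8
y -2.0836696260881817 14
0
need [-1.32  0.03  0.02] [-0.    0.01 -0.02] at [476.   45.   63.1] [-3.141e+00  1.000e-03  1.688e+00] F [-4.4 -1.5  7.7] g 39.0 op 22.0 t 13.3
```

Call:
{"fn": "drive_tool", "kwargs": {"plan": [{"x":0.015,"y":0,"z":0,"ax":0,"ay":0,"az":0,"hand":14},{"x":0.015,"y":0,"z":0,"ax":0,"ay":0,"az":0,"hand":14},{"x":0.015,"y":0,"z":0,"ax":0,"ay":0,"az":0,"hand":14},{"x":0.015,"y":0,"z":0,"ax":0,"ay":0,"az":0,"hand":14}]}}

```text
clock: 13.7
eef_pos: [475.9, 45.8, 63.1]
tcp_rot: [-3.141, 0.001, 1.688]
contact_force: [-3.1, -2.6, 7.5]
opening: 0.252
grasp_force: 39.0
```

```bash
python3 -c "
from h import *
need((485,-20.5,62),1.69); print(r.sign_off())"
```

```text
need [-1.34  0.03  0.02] [-0.    0.01 -0.02] at [475.9  45.8  63.1] [-3.141e+00  1.000e-03  1.688e+00] F [-3.1 -2.6  7.5] g 39.0 op 21.5 t 13.7
the job is handed in; nothing more can be done
None
```

Job handed in at 13.7 s, verdict not shown: I tilted the bottle to about 45°, held it and returned it upright, and I'm holding the boom about 1 mm from the rider by my camera estimate, with the button squeezed at 39 N.

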